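# Bring the bench throttle past idle to run

## Task

Set the motor-test throttle to run: on the console with the T-shaped handle, push the cross-bolt that sticks out of its left side fully in, then push the T-handle forward past its first notch until it sits in the second one at the forward stop. Just push with the fingertips or the outside of the fingers, nothing needs grasping; lift nothing, and leave the ball-handled lever on the other console and the things lying about where they are. Finish clear of everything.

Things in the scene. Friction and masses are not known exactly. Their poses are not given: they have to be found in the camera images.
- throttle_unit: Throttle console: grey console screwed to the bench, 110 mm along x, 72 mm along y, 75 mm high (foot flange 124x90x6). Origin under its centre on the bench; z up, x the way its lever swings forward, away from the robot, y to the left. Its lever has a T-shaped handle, and a cross-bolt runs through it from side to side.
- throttle (a joint): Angle of the T-handled lever, rad, about the console's y axis 15 mm above its origin. 0 = leaning 0.45 back (-x); 0.45 = upright, first notch (idle); 0.90 = leaning 0.45 forward (+x), second notch (run); hard stop 0.92. Sprung notches hold it at all three; leaving one takes about 6 N at the handle, and past half-way it snaps on. With the cross-bolt out it is blocked at about 0.55.
- tbar (a point): Centre of the throttle's crossbar: a black bar 19 mm thick and 60 mm long, along the console's y, 107 mm from the pivot (122 mm above the bench when upright, 111 mm at either end). Below it a 12 mm round steel stem (18 mm collar just under the bar) goes down into the console's slot.
- bolt (a joint): Travel of the cross-bolt, m: 0 = fully out to the left (blocks the throttle at the first notch), 0.024 = fully in, against its stop. It stays where it is left; friction about 2.5 N. The lever is free to pass from about 0.018 on.
- bolt_end (a point): Centre of the outer face of the cross-bolt's dark round head (18 mm across), on the console's left (+y) side, 17 mm forward of the console's middle and 62 mm above the bench. It faces the console's +y, and is pushed in along -y. Out, the face stands 33 mm from the console's side wall; fully in, 9 mm.
- trim_unit: Neighbouring console of the same make (pitch trim), to be left alone: grey console screwed to the bench, 110 mm along x, 72 mm along y, 75 mm high (foot flange 124x90x6). Origin under its centre on the bench; z up, x the way its lever swings forward, away from the robot, y to the left. Its lever has a ball handle and there is no cross-bolt.
- ball (a point): Centre of the ball handle (32 mm) of the neighbouring console's lever, 107 mm from the pivot, which lies 15 mm above the bench; it may lean anywhere from 0.35 rad back to 0.25 rad forward.
- screw_box: Bystander: cream cardboard box, 45x65x22 mm; loose, origin under its centre on the bench.
- tape_black: Bystander: roll of black tape lying flat, 66 mm across, 18 mm high; loose, origin under its centre on the bench.
- motor_b: Bystander: small motor with leads, 56x90x38 mm; loose, origin under its centre on the bench.
- board_fc: Bystander: green circuit board on standoffs, 50x72x19 mm; loose, origin under its centre on the bench.
- marker_pen: Bystander: marker pen lying, 15 mm thick, 124 mm long; loose, origin under its centre on the bench.

How it is judged:
By the outcome, as a careful person would: the job done as asked, in the order asked, and still so for the second after the job is handed in, with the robot touching nothing.
It also fails if it takes over 42 s, if anything falls off the work surface, if the arm or the gripper's body presses on something with over 40 N, if the wrist force passes 120 N, or if a joint passes its speed limit or range.

## Robot

A 6-joint arm with a two-finger parallel gripper is mounted at the origin on a cart in front of the work surface, level with it; the furniture and walls round the work are solid. World frame = base frame: x ahead of the robot, y to its left, z up, the work surface at z = 0. Lengths are in m, angles in rad, forces in N, time in s.
With the tool pointing down it reaches from about 0.25 to 0.8 m from the base axis. Payload 3.9 kg.
Tool frame: the origin (TCP) lies on the centre line of the jaws, within the pads' length; the fingertips stand 14 mm ahead of it and the grasp point (between the pads) lies 5 mm behind it (robot.tcp_to_tips is the distance from the TCP to the fingertips, in m); z points along the fingers, y is the line along which they close (so a half turn about z gives the same grasp; the last joint's range is limited). The gripper opens to 85 mm and grips with 20 to 120 N. Pads are 22 mm wide; open, the fingers measure 114 mm over their backs; the gripper's body (76 mm by 85 mm) begins 54 mm behind the grasp point. The pads swing forward as they close: fully open they stand 13 mm farther back than shut.
Start: joints at [1.181, 0.26, -0.138, 1.173, 0, 1.571], TCP at [0.199, 0.486, 0.245] pointing down, gripper open.
Joint ranges: [-2.78, 2.78], [-0.83, 1.72], [-1.28, 1.37], [-1.9, 2.12], [-1.57, 1.48], [-3.14, 3.14]. Speed limits (rad/s): [2.57, 2.57, 3.14, 3.14, 3.14, 3.14].

## Interface

Orientations are given as a 3x3 rotation matrix whose columns are the frame's x, y, z axes.
In Python, from cell import robot gives the robot as it stands.
- The arm moves only by the shell command python3 -m jog 'ROWS' [FORCE]. ROWS is JSON, a list of rows, each an object with "grip": the finger opening in cm, from 0 to 8.54; "translation": the shift along the tool's x, y, z in cm, a list of three; "roll": the turn about the tool's z in rad. In form: [{"grip": grip, "translation": [dx, dy, dz], "roll": roll}, ...]. A call has 1 to 12 rows; each row is the pose to reach, as a shift and turn from the pose commanded when the call began, along the tool's axes at that moment; what a row does not reach only later rows make up. A row lasts 1/8 s, in which the tool goes at most 62.5 mm and 10.7 degrees, less where a joint would pass 70% of its speed; a pose out of reach is approached as far as the arm can. A call with a gripper value outside its range is refused whole. The fingers move at their own pace and stop on an object; FORCE is the grip in N (left out, the last holds). Time passes only in rows, so rows that repeat a pose let the fingers close. It gives the time, the measured TCP pose, the force, the opening and the grip force at its end, in the units of the state.
- robot.get_obs(): the state, without advancing time (a new reading comes with each control period).
- robot.read_camera(name): name is "scene" or "top"; returns a dict with "frame" (480x640x3 uint8, red, green, blue), "range_z" (480x640 float32, m along the optical axis (not along the pixel's ray), 0 where there is no reading), "intrinsics" (3x3 intrinsics, pixels), "distortion" ([k1, k2, p1, p2, k3] as OpenCV has them; the pictures are not rectified), "rvec" (rotation vector, rad) and "tvec" (3), from world to camera coordinates, as OpenCV has them. Camera axes: x right, y down, z forward; pixel columns grow to the right and rows downward; lengths in m; the calibration is good to about 2 mm. A picture is of the moment at which its call begins.
- robot.close_job(): hands the job in; it is judged then, once.
The state is a dict: "time": time; "qpos": joint angles; "qvel": joint speeds; "effort": joint torques, N m; "eef_pos": TCP position; "tcp_rot": TCP orientation; "contact_force": force on the tool from outside, world axes, zero at the start; "wrist_torque": the same for the moment, N m; "opening": opening from 0.0 (shut) to 1.0 (fully open); "finger_force": force on a finger pad.
Only numpy, scipy, OpenCV 4.12 (cv2) and the standard library are available. Lean on these libraries where they do the work, as an engineer would, in place of code of your own. Each camera call takes 0.05 s, during which the arm holds its last target. There are 200 camera calls.

## Working session

There is one attempt and no reset: what is moved stays moved. The work goes in short steps, Python scripts to look and compute and a shell command to move; the robot and the scene stay as the last step left them, time stands still between calls to the robot, and variables do not carry over. Pictures are saved under pics/ and viewed, at most 10 in all, crops included, and the job is handed in when it is done.

```bash
mkdir -p pics; cat > h.py <<'E'
import numpy as np, cv2
from cell import robot
def cam(n):
    c=robot.read_camera(n); R=cv2.Rodrigues(np.array(c["rvec"],float))[0]; c["R"]=R; c["t"]=np.array(c["tvec"],float).ravel(); return c
def cloud(c):
    h,w=c["range_z"].shape; u,v=np.meshgrid(np.arange(w),np.arange(h))
    p=cv2.undistortPoints(np.stack([u,v],-1).reshape(-1,1,2).astype(np.float64),np.array(c["intrinsics"],float),np.array(c["distortion"],float)).reshape(h,w,2)
    z=c["range_z"][...,None]; P=np.concatenate([p*z,z],-1)
    return (P-c["t"])@c["R"]
def save(c,n): cv2.imwrite(n,c["frame"][...,::-1])
E
python3 - <<'E'
from h import *
for n in("scene","top"):
    c=cam(n); save(c,f"pics/{n}0.png"); np.save(f"{n}_P.npy",cloud(c)); print(n,-c["R"].T@c["t"])
o=robot.get_obs(); print(o["time"],o["eef_pos"],np.round(o["tcp_rot"],3),o["opening"],robot.tcp_to_tips)
E
```

```text
scene [ 0.05211377 -0.65748298  0.93575116]
top [0.23064566 0.11785272 1.42906764]
0.1 [0.19928835 0.48508594 0.24455712] [[-0.925  0.38  -0.001]
 [ 0.38   0.925 -0.002]
 [-0.    -0.002 -1.   ]] 1.001553272194002 0.014
```

View pics/scene0.png

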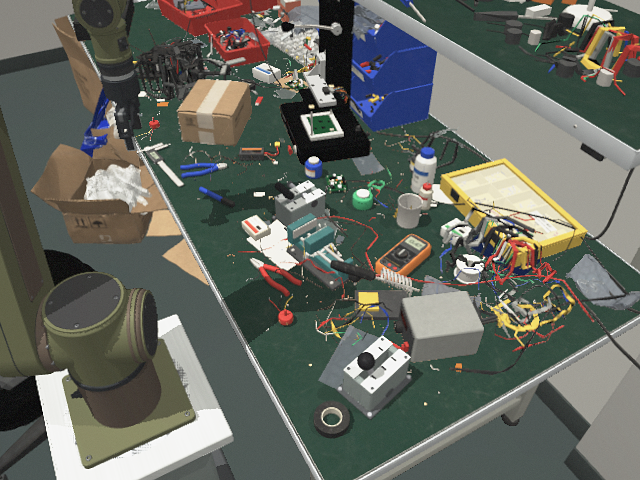

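View pics/top0.png

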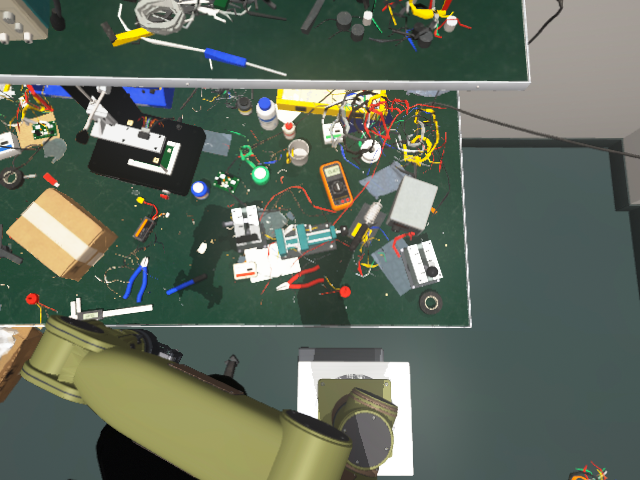

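The ball console is at scene (375,375) and top (424,262). The other console, the throttle, is at scene (300,200) and top (245,228), beside a teal vise. I'll zoom in on it.

```bash
python3 - <<'E'
from h import *
a=cv2.imread("pics/scene0.png")[150:270,230:370]; b=cv2.imread("pics/top0.png")[185:305,190:330]
cv2.imwrite("pics/z0.png",np.hstack([cv2.resize(a,(400,343),interpolation=2),cv2.resize(b,(400,343),interpolation=2)]))
P=np.load("top_P.npy")
m=(P[...,0]>.3)&(P[...,0]<.75)&(P[...,1]>.1)&(P[...,1]<.5)
r=P[190:290:4,200:300:4]
print("pt",P[228,245],P[262,424])
for v in range(196,260,4): print(v,' '.join('%4d'%(1000*P[v,u,2]) for u in range(208,300,4)))
print(P[200,208],P[200,296],P[256,208])
E
```

```text
pt [0.23064566 0.11785272 1.42906764] [ 0.433429   -0.20474761  0.03513431]
196    3    2   -2    1   -4    3   -1   19    4    6    3    1   -1   -2    3   -3    2   -5    3   -3    0   -1   -2
200    0    0    2    4    4   -1   -7    0   15   -1    2   -1   -1    1    1    1    0    0    1    0   -4    0    1
204   -2    6   -3    0    0    3    1    4    0   10    4    5    1   -1   -5    2    0    0    0   -3   -2   -6    0
208    2   -3   -1    0   -2    1    2   69   73   71   71   74   71   11    0    3    9    4   12    5    4    3   -1
212   -2    3   -3   -4    0  -10   75   71   76   61   76   72   81   14    9   10    5    8    7    0    1    1    1
216    0   -6    7    2   -2   -2    0   76   71   28   72   72   69    7    7    8    6    1    0    9    2   -2    3
220    3    3   -6    0   -1    5    2   74   76   67   67   72   80    7    6    0    4    0    0    5   -4    1    2
224   -3    1    2   -1   69   64   67   77   78   60   13   68   79   36    6    7    4    6    3    6   -2   18   10
228    0    1    5    0    1   -1    5   72   75   74   26   71   70   5
[... 296 characters left out ...]
 2   -4   -3    1    0   -1    1  121  118  111  110   82   76    7   -3   -2   -3   85   82   35   30   32
244   -4   -1   -3    0   -3    1   -2    0   70   73   66   57   41   38    4    6    3    3   75   85   43   44   48
248    1    1    1    3   -1    1   -1    0   44   34   22   11    3    8    6    2    3    3   81   88   32   27   11
252   -3   -1    3 1429    0    0   -1   -2    5    5    5    4    2    5    2    4    5    4   84   88   16   14   13
256    1    4    3    0    2   -2    0    1   -1    0    4    5   -1    0    0    3   -1    6    0   15   16   12   11
[6.25107916e-01 4.39607898e-01 3.49214546e-04] [0.62695981 0.17180801 0.00171844] [0.45245148 0.43113724 0.00152425]
```

View pics/z0.png

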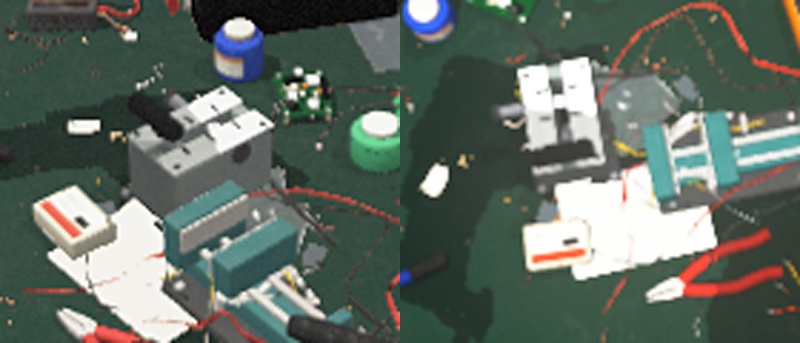

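The left half shows the throttle console with its black T-bar leaning back. The vise stands to its right, and the screw box is in front. The right half shows the bolt sticking out left at top pixel about (226,224), with the left side clear. Next I'll fit the console's pose.

```bash
python3 - <<'E'
from h import *
P=np.load("top_P.npy"); Q=np.load("scene_P.npy")
def reg(P,a,b): 
    p=P.reshape(-1,3); m=np.all((p>a)&(p<b),1); return p[m]
lo=[.44,.26,.06]; 
for P_,n in((P,"top"),(Q,"scene")):
    t=reg(P_,[.46,.25,.067],[.63,.37,.083])
    bar=reg(P_,[.40,.25,.100],[.63,.40,.14])
    bolt=reg(P_,[.46,.37,.045],[.63,.43,.09])
    print(n,len(t),len(bar),len(bolt))
    for k,s in(("top",t),("bar",bar)):
        r=cv2.minAreaRect(s[:,:2].astype(np.float32)); print(k,r,np.median(s[:,2]),s.min(0),s.max(0))
    if len(bolt): print("bolt",bolt.min(0),bolt.max(0),bolt.mean(0))
# other clutter heights near the left
for P_ in(P,Q):
    s=reg(P_,[.35,.375,.015],[.75,.60,.5]); print(len(s)); 
    H,_,_=np.histogram2d(s[:,0],s[:,1],bins=[8,9],range=[[.35,.75],[.375,.6]]); print(H.astype(int))
E
```

```text
top 720 148 21
top ((0.5284824967384338, 0.3203318417072296), (0.11431778222322464, 0.09481686353683472), 9.14977741241455) 0.07444907956138774 [0.46957177 0.26686946 0.06702974] [0.59103307 0.36946407 0.08263131]
bar ((0.4890059232711792, 0.30218780040740967), (0.022929752245545387, 0.05981464684009552), 10.273054122924805) 0.11913017311579693 [0.47375398 0.27129019 0.10092123] [0.49986195 0.33139259 0.12910956]
bolt [0.52952811 0.37054761 0.06142861] [0.54387223 0.38077805 0.07345556] [0.53666103 0.37541339 0.06822621]
scene 738 167 22
top ((0.5293235778808594, 0.3188943862915039), (0.11237704008817673, 0.0971415787935257), 9.9614839553833) 0.07348188201462416 [0.47122417 0.26346415 0.06702848] [0.58947598 0.36918798 0.08182875]
bar ((0.4836452305316925, 0.30059993267059326), (0.019361503422260284, 0.06492829322814941), 13.332249641418457) 0.11684419096074541 [0.47154749 0.26888837 0.10337025] [0.49934155 0.33212298 0.1239819 ]
bolt [0.52852762 0.37198593 0.0514106 ] [0.54370409 0.37998119 0.07102038] [0.53439266 0.37553952 0.06594057]
2923
[[  0   0  13  15  10   3   0   0   0]
 [  0   0   0   0   0   0   0   0   0]
 [  0   0   0   0   0   0   0   0   0]
 [ 12   0   0   0   0   0   0   0  19]
 [  0   0   0   0   0   0   0   0  27]
 [  0   0  47  83  19  67  45  71   1]
 [ 18  18  30  55 118 156 206 208 199]
 [ 44  38  39  47 221 179 358 304 253]]
2271
[[  0   0  13  12   3   2   0   0   0]
 [  0   0   0   0   0   0   0   0   0]
 [  0   0   0   0   0   0   0   0   0]
 [ 13   0   0   0   0   0   0   0  25]
 [  0   0   0   0   0   0   0   0  23]
 [  0   0  90  81  24  80  44  60   0]
 [  9   4  60  30 144 117 180 119 113]
 [ 37   8   0  37 231  94 302 166 150]]
```

```bash
python3 -m jog '[{"grip":0,"translation":[-5.4,1.3,0],"roll":-0.14},{"grip":0,"translation":[-10.8,2.6,0],"roll":-0.28},{"grip":0,"translation":[-16.2,3.9,0],"roll":-0.42},{"grip":0,"translation":[-21.6,5.2,2],"roll":-0.56},{"grip":0,"translation":[-27,6.5,5],"roll":-0.56},{"grip":0,"translation":[-32.4,7.8,9],"roll":-0.56},{"grip":0,"translation":[-32.4,7.8,9],"roll":-0.56},{"grip":0,"translation":[-32.4,7.8,9],"roll":-0.56},{"grip":0,"translation":[-32.4,7.8,9],"roll":-0.56}]' 30
python3 - <<'E'
from h import *
o=robot.get_obs(); print(o["time"],o["eef_pos"],np.round(o["tcp_rot"],3),o["opening"],o["contact_force"])
c=cam("scene"); a=c["frame"][80:270,180:400,::-1]; b=cam("top")["frame"][150:300,170:344,::-1]
cv2.imwrite("pics/a1.png",np.hstack([cv2.resize(a,(400,345),interpolation=2),cv2.resize(b,(400,345),interpolation=2)]))
E
```

```text
time: 1.23
eef_pos: [0.5279, 0.4355, 0.1567]
tcp_rot: [[-0.985, -0.171, 0.001], [-0.171, 0.985, 0.001], [-0.001, 0.001, -1.0]]
contact_force: [0.1, 0.3, 0.5]
opening: 0.001
finger_force: 0.0
1.225 [0.52794042 0.43551111 0.15673164] [[-0.985 -0.171  0.001]
 [-0.171  0.985  0.001]
 [-0.001  0.001 -1.   ]] 0.0006346619606279845 [0.05458117 0.29439773 0.45412793]
```

View pics/a1.png

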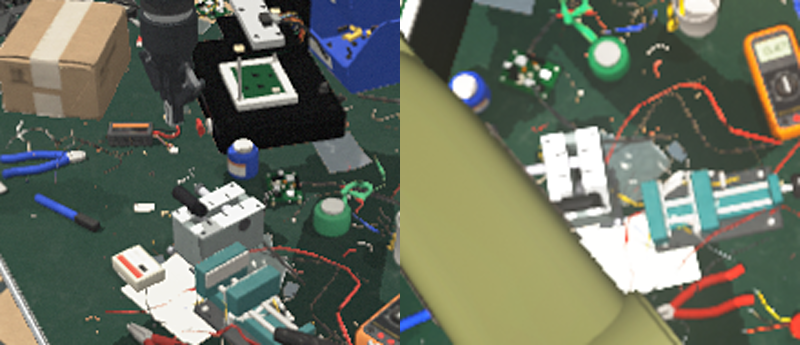

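The gripper is shut, aligned with the console and clear on its left, with the tips near (178,125) in the left half. I'll go down and push the bolt.

```bash
python3 -m jog '[{"grip":0,"translation":[0,0,4.2],"roll":0},{"grip":0,"translation":[0,0,8.4],"roll":0},{"grip":0,"translation":[0,0,8.4],"roll":0},{"grip":0,"translation":[0,-1.5,8.4],"roll":0},{"grip":0,"translation":[0,-3,8.4],"roll":0},{"grip":0,"translation":[0,-4,8.4],"roll":0},{"grip":0,"translation":[0,-4.7,8.4],"roll":0},{"grip":0,"translation":[0,-5.2,8.4],"roll":0},{"grip":0,"translation":[0,-5.2,8.4],"roll":0}]'
python3 -m jog '[{"grip":0,"translation":[0,-0.4,0],"roll":0},{"grip":0,"translation":[0,-0.8,0],"roll":0},{"grip":0,"translation":[0,-1.1,0],"roll":0},{"grip":0,"translation":[0,-1.1,0],"roll":0}]'
```

```text
time: 2.45
eef_pos: [0.538, 0.3832, 0.0715]
tcp_rot: [[-0.986, -0.169, 0.001], [-0.169, 0.986, 0.0], [-0.001, -0.0, -1.0]]
contact_force: [1.0, 0.4, -0.7]
opening: -0.001
finger_force: 0.6
time: 2.95
eef_pos: [0.5395, 0.3721, 0.0712]
tcp_rot: [[-0.986, -0.169, -0.0], [-0.169, 0.986, -0.001], [0.0, -0.001, -1.0]]
contact_force: [-0.0, 1.2, 1.4]
opening: 0.002
finger_force: 0.9
```

```bash
python3 -m jog '[{"grip":0,"translation":[0,-0.2,0],"roll":0},{"grip":0,"translation":[0,-0.3,0],"roll":0},{"grip":0,"translation":[0,-0.3,0],"roll":0}]'
python3 - <<'E'
from h import *
c=cam("scene"); b=c["frame"][130:260,220:370,::-1]
cv2.imwrite("pics/a2.png",cv2.resize(b,(690,598),interpolation=2))
E
```

```text
time: 3.32
eef_pos: [0.5396, 0.3717, 0.0713]
tcp_rot: [[-0.985, -0.171, -0.001], [-0.171, 0.985, 0.004], [0.0, 0.004, -1.0]]
contact_force: [-0.5, 6.7, 0.2]
opening: 0.001
finger_force: 3.7
```

View pics/a2.png

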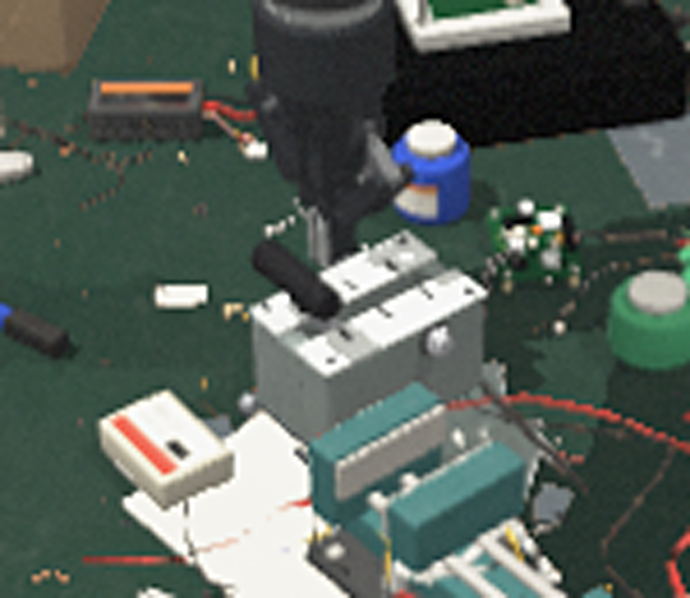

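The bolt's far end now shows on the right wall at (440,340), and the push has stalled under rising force, so it is on its stop. I'll press a little more, retreat, and go round behind the T-bar.

```bash
python3 -m jog '[{"grip":0,"translation":[0,-0.5,0],"roll":0},{"grip":0,"translation":[0,-0.5,0],"roll":0}]'
python3 -m jog '[{"grip":0,"translation":[0,2,0],"roll":0},{"grip":0,"translation":[0,4,-2],"roll":0},{"grip":0,"translation":[0,4,-7],"roll":0},{"grip":0,"translation":[0,4,-13],"roll":0},{"grip":0,"translation":[4,1,-13],"roll":0},{"grip":0,"translation":[8,-3,-13],"roll":0},{"grip":0,"translation":[10.4,-5.6,-13],"roll":0},{"grip":0,"translation":[10.4,-5.6,-9],"roll":0},{"grip":0,"translation":[10.4,-5.6,-5.2],"roll":0},{"grip":0,"translation":[10.4,-5.6,-5.2],"roll":0},{"grip":0,"translation":[10.4,-5.6,-5.2],"roll":0}]'
```

```text
time: 3.62
eef_pos: [0.5397, 0.3712, 0.0716]
tcp_rot: [[-0.985, -0.173, -0.003], [-0.173, 0.985, 0.013], [0.0, 0.013, -1.0]]
contact_force: [-2.4, 17.7, -2.4]
opening: 0.0
finger_force: 8.9
time: 5.0
eef_pos: [0.4481, 0.2918, 0.124]
tcp_rot: [[-0.986, -0.169, 0.0], [-0.169, 0.986, -0.001], [-0.0, -0.001, -1.0]]
contact_force: [0.5, 0.4, 0.3]
opening: -0.003
finger_force: 0.0
```

```bash
python3 - <<'E'
from h import *
c=cam("scene"); b=c["frame"][130:260,220:370,::-1]
cv2.imwrite("pics/a3.png",cv2.resize(b,(690,598),interpolation=2))
E
```

```text
(no output)
```

View pics/a3.png

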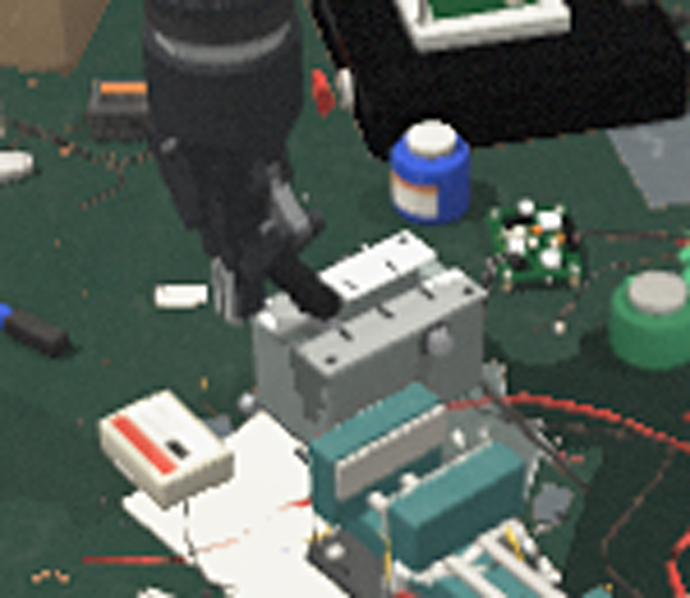

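The fingertips stand behind the T-bar at about (235,310). I'll push it forward.

```bash
python3 -m jog '[{"grip":0,"translation":[0,0,0.5],"roll":0},{"grip":0,"translation":[-1,0,0.5],"roll":0},{"grip":0,"translation":[-2,0,0.5],"roll":0},{"grip":0,"translation":[-3,0,0.5],"roll":0},{"grip":0,"translation":[-4,0,0.5],"roll":0},{"grip":0,"translation":[-5,0,0.5],"roll":0},{"grip":0,"translation":[-6,0,0.5],"roll":0},{"grip":0,"translation":[-7,0,0.5],"roll":0}]'
python3 -m jog '[{"grip":0,"translation":[-1,0,0],"roll":0},{"grip":0,"translation":[-2,0,0],"roll":0},{"grip":0,"translation":[-3,0,0],"roll":0},{"grip":0,"translation":[-3.6,0,0],"roll":0},{"grip":0,"translation":[-3.6,0,0],"roll":0}]'
```

```text
time: 6.05
eef_pos: [0.5152, 0.3035, 0.1182]
tcp_rot: [[-0.986, -0.169, -0.005], [-0.169, 0.986, -0.0], [0.005, 0.001, -1.0]]
contact_force: [-15.1, -1.2, 9.1]
opening: -0.002
finger_force: 7.4
time: 6.68
eef_pos: [0.5536, 0.31, 0.1185]
tcp_rot: [[-0.986, -0.169, 0.001], [-0.169, 0.986, 0.001], [-0.002, 0.0, -1.0]]
contact_force: [-0.5, 0.3, -1.1]
opening: 0.0
finger_force: 0.0
```

```bash
python3 -m jog '[{"grip":0,"translation":[-0.4,0,0],"roll":0},{"grip":0,"translation":[-0.7,0,0],"roll":0},{"grip":0,"translation":[-0.9,0,0],"roll":0},{"grip":0,"translation":[-0.9,0,0],"roll":0}]'
```

```text
time: 7.18
eef_pos: [0.5595, 0.3109, 0.1179]
tcp_rot: [[-0.985, -0.17, -0.003], [-0.17, 0.985, -0.001], [0.003, -0.0, -1.0]]
contact_force: [-5.3, -1.3, 1.6]
opening: -0.004
finger_force: 5.9
```

```bash
python3 -m jog '[{"grip":0,"translation":[-0.4,0,0],"roll":0},{"grip":0,"translation":[-0.4,0,0],"roll":0}]'
python3 -m jog '[{"grip":0,"translation":[2,0,0],"roll":0},{"grip":0,"translation":[3,0,-3],"roll":0},{"grip":0,"translation":[4,0,-8],"roll":0},{"grip":0,"translation":[8,2,-13],"roll":0},{"grip":0,"translation":[13,4,-16],"roll":0},{"grip":0,"translation":[18,6,-16],"roll":0},{"grip":0,"translation":[22,9,-16],"roll":0},{"grip":0,"translation":[22,9,-16],"roll":0},{"grip":0,"translation":[22,9,-16],"roll":0}]'
python3 - <<'E'
from h import *
c=cam("scene"); d=cam("top"); P=cloud(c)
for Q in(P,cloud(d)):
    p=Q.reshape(-1,3); b=p[np.all((p>[.45,.25,.1])&(p<[.65,.40,.14]),1)]
    if len(b): print(len(b),cv2.minAreaRect(b[:,:2].astype(np.float32)))
    e=p[np.all((p>[.50,.345,.045])&(p<[.58,.43,.073]),1)]; print("left-most",e[:,1].max() if len(e) else None)
b=c["frame"][130:260,220:370,::-1]; a=d["frame"][185:305,190:330,::-1]
cv2.imwrite("pics/a4.png",np.hstack([cv2.resize(b,(400,347),interpolation=2),cv2.resize(a,(400,347),interpolation=2)]))
E
```

```text
time: 7.42
eef_pos: [0.5599, 0.311, 0.1178]
tcp_rot: [[-0.985, -0.17, -0.01], [-0.17, 0.985, -0.002], [0.01, -0.0, -1.0]]
contact_force: [-13.6, -2.3, 7.0]
opening: 0.001
finger_force: 10.1
time: 8.55
eef_pos: [0.3339, 0.3639, 0.2787]
tcp_rot: [[-0.985, -0.17, 0.002], [-0.17, 0.985, 0.001], [-0.002, 0.001, -1.0]]
contact_force: [-0.2, 0.1, -0.0]
opening: -0.0
finger_force: 0.0
175 ((0.5759909749031067, 0.3176923394203186), (0.021566808223724365, 0.060117416083812714), 9.90999984741211)
left-most 0.35850537045803055
160 ((0.575096845626831, 0.31775814294815063), (0.024366362020373344, 0.0591716393828392), 12.279572486877441)
left-most 0.3559356487707556
```

View pics/a4.png

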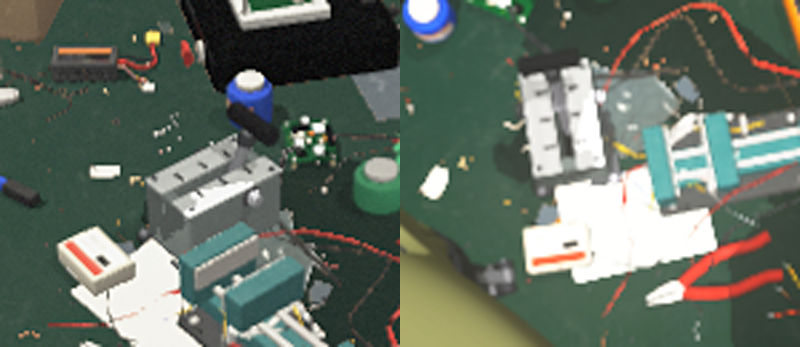

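The T-bar now stands at the forward stop: left half (252,123), right half (550,62). Its centre has moved about 89 mm forward, and the expected travel is about 92 mm. The bolt is in, nothing else has moved, and the arm is clear.

```bash
python3 -c "
from cell import robot
print(robot.close_job())"
```

```text
the job is handed in; nothing more can be done
None
```

The cross-bolt is fully in, the T-handle sits in the second notch (run) at its forward stop, the arm is clear of everything, and the job is handed in.

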